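Return an empty dosing tin through the flap

TASK

Send the empty blue-lidded dosing tin on the wooden sill into the white returns box: with one finger push the orange paddle to open the self-closing flap, and while that finger keeps it open push the tin along the sill and through the doorway with the other finger. Never shove the flap open with the tin, and do not lift the tin or disturb anything else on the counter. Finish with the tin lying inside the box and the flap swung shut again.

Things in the scene. Friction and masses are not known exactly. Their poses are not given: they have to be found in the camera images.
- returns_box: White returns box, fixed. Origin at counter height under the doorway's middle, in the closed flap's plane; x points into the box along the sill, y to the left facing the doorway, z up. Box frame, mm: doorway 84 wide, 56 high above the sill. Box body behind it to x=132, y=-48 to 48, clear roof top z=150, floor z=6. Free counter to its right (negative y) under the paddle.
- sill_edge (a point): Middle of the wooden sill's inner edge, on its top face: box x=-18, y=0, z=90 (mm). The sill is a level deck 90 above the counter, 96 wide, from box x=-172 to this edge, with a rail 8 high along each side (62 clear between the rails). Beyond the edge the tin drops to the box's floor.
- lintel_top (a point): Middle of the dark lintel's top over the doorway: box x=-1, y=0, z=152 (mm), 62 above the sill; the lintel reaches x=-8 to 6 and y=-48 to 48. The gripper's body must stay above it or in front of it.
- flap (a joint): Black flap hanging in the doorway, 76 wide, reaching 53 mm below its level axis (along box y at x=0, z=145), orange paddle on the same shaft. 0 = shut, grows to 1.55 rad as it swings into the box. A spring shuts it: 0.06 N m when shut, 0.2 at 1.2 rad, so 1 to 8 N at the finger. Open 0.5 rad it is still ahead of a tin that has entered 15 mm; above 0.95 rad it is clear over the tin.
- paddle_edge (a point): Middle of the orange paddle's free lower edge, outside the box on its right. Shut: box x=-119, y=-92, z=92 (mm), 2 above the sill; flat plate 64 wide (y=-60 to -124), 5 thick, rising towards the axis, 130 away. A fingertip above this edge, moving in box +x, meets the plate's face and swings it forward. Tip 13 above sill level: finger front at x=-47 gives about 0.3 rad, x=-27 0.55, x=-8 0.95.
- empty_tin: Empty round dosing tin on the sill: aluminium, blue lid, round paper label, 52 mm diameter, 26 high, about 40 g. Origin: centre of its underside. It starts 70 to 120 mm before the flap, slides easily, and drops in once its origin has passed the sill's inner edge. For the flap to clear it in time, the paddle finger should be 15 to 40 mm farther in (box x) than the finger behind the tin.
- full_tin_a: Bystander: full tin, green lid, 52 diameter, 26 high, on the counter to the left of the box. Origin under its centre.
- full_tin_b: Bystander: like full_tin_a, also left of the box.
- milk_jug: Bystander: steel milk jug, 72 diameter, 95 high, left of the box. Origin under its centre.
- paper_cups: Bystander: stack of white paper cups, 85 diameter, 140 high. Origin under its centre.
- tamper: Bystander: steel tamper with dark wooden knob, 58 diameter, 85 high. Origin under its centre.
- coffee_bag: Bystander: brown coffee bag, 80 x 120 x 215 high. Origin under its centre.
- stirrers: Bystander: cardboard box of wooden stirrers, 70 x 90, 155 high. Origin under its centre.

How it is judged:
By the outcome, as a careful person would: the job done as asked, in the order asked, and still so for the second after the job is handed in, with the robot touching nothing.
It also fails if it takes over 40 s, if anything falls off the work surface, if the arm or the gripper's body presses on something with over 40 N, if the wrist force passes 120 N, or if a joint passes its speed limit or range.

ROBOT

A 6-joint arm with a two-finger parallel gripper is mounted at the origin on the work surface. World frame = base frame: x ahead of the robot, y to its left, z up, the work surface at z = 0. Lengths are in m, angles in rad, forces in N, time in s.
With the tool pointing down it reaches from about 0.15 to 0.775 m from the base axis. Payload 6.1 kg.
Tool frame: the origin (TCP) lies at the very end of the fingers, on their centre line; the grasp point (between the pads) lies 19 mm behind it; z points along the fingers, y is the line along which they close (so a half turn about z gives the same grasp; the last joint's range is limited). The gripper opens to 85 mm and grips with 20 to 120 N. Pads are 22 mm wide; open, the fingers measure 114 mm over their backs; the gripper's body (76 mm by 85 mm) begins 54 mm behind the grasp point. The pads swing forward as they close: fully open they stand 13 mm farther back than shut.
Start: joints at [-1.252, 0.126, -0.04, 1.405, 0, 1.571], TCP at [0.165, -0.499, 0.231] pointing down, gripper open.
Joint ranges: [-2.72, 2.72], [-0.95, 1.95], [-1.27, 1.35], [-1.78, 2.02], [-1.46, 1.47], [-3.14, 3.14]. Speed limits (rad/s): [2.39, 2.39, 3.01, 3.14, 3.14, 3.14].

INTERFACE

Orientations are given as a unit quaternion [x, y, z, w].
In Python, from workcell import bot gives the robot as it stands.
- The arm moves only by the tool send_rows, never from a script. Its argument "motion" is one flat list of numbers, 5 for each row, row after row: the shift along the tool's x, y, z as a fraction of full scale, then the turn about the tool's z as a fraction of full scale, then the opening, from 0 (shut) to 1 (fully open). In form: [dx, dy, dz, spin, jaw, dx, dy, dz, spin, jaw, ...]. A call has 1 to 5 rows; each row shifts and turns the commanded pose from where the row before left it, along the tool's axes as they then stand; what a row does not reach is not made up. Full scale, the value 1, is 0.15 m for a shift and pi rad for a turn. A row lasts 1/10 s, in which the tool goes at most 50 mm and 8.59 degrees, less where a joint would pass 70% of its speed; a pose out of reach is approached as far as the arm can. A call with a number of a shift or a turn outside -1 to 1 is refused whole. A call with a gripper value outside its range is refused whole. The fingers move at their own pace and stop on an object; "grip_force" is the grip in N (left out, the last holds). Time passes only in rows, so rows that do not move let the fingers close. It gives the time, the measured TCP pose, the force, the opening and the grip force at its end, in the units of the state.
- bot.get_state(): the state, without advancing time (a new reading comes with each control period).
- bot.get_image(name): name is "scene" or "side" or "wrist"; returns a dict with "frame" (384x512x3 uint8, red, green, blue), "fx", "fy", "cx", "cy" (pixels), "eye" and "attitude" of the camera in the world. Camera axes: x right, y up, looking along -z (the intrinsics and any distortion apply to the point x, -y, -z); pixel columns grow to the right and rows downward; lengths in m; the calibration is good to about 2 mm. A picture is of the moment at which its call begins. There is no depth.
- bot.finish_job(): hands the job in; it is judged then, once.
The state is a dict: "clock": time; "qpos": joint angles; "qvel": joint speeds; "joint_torque": joint torques, N m; "tool_pos": TCP position; "eef_rot": TCP orientation; "wrist_force": force on the tool from outside, world axes, zero at the start; "wrist_torque": the same for the moment, N m; "width": finger opening in m; "grip_force": force on a finger pad.
Only numpy, scipy, OpenCV 4.12 (cv2) and the standard library are available. Lean on these libraries where they do the work, as an engineer would, in place of code of your own. Each camera call takes 0.05 s, during which the arm holds its last target. There are 200 camera calls.

## Working session

There is one attempt and no reset: what is moved stays moved. The work goes in short steps, Python scripts to look and compute and a tool call to move; the robot and the scene stay as the last step left them, time stands still between calls to the robot, and variables do not carry over. Pictures are saved under pics/ and viewed, at most 10 in all, crops included, and the job is handed in when it is done.

Besides the shell and the picture viewer there is one more tool, called after ">>>" as name(argument=value, ...), one argument or row to a line, values as JSON. send_rows: Moves the arm, as the interface text tells. Shift numbers are shares of 0.15 m and turn numbers shares of pi rad, none past 1 either way. Its arguments: {"type":"object","properties":{"motion":{"type":"array"},"grip_force":{"type":"number"}},"required":["motion"]}

```bash
ls; mkdir -p pics; cat > h.py <<'E'
import numpy as np, cv2
from scipy.spatial.transform import Rotation as R
from workcell import bot
def ray(im,u,v):
    d=np.array([(u-im['cx'])/im['fx'],-(v-im['cy'])/im['fy'],-1.0])
    a=np.array(im['attitude']); M=R.from_quat(a).as_matrix() if a.size==4 else a.reshape(3,3)
    return np.array(im['eye']),M@d
def plane(im,u,v,z):
    e,d=ray(im,u,v); return e+d*(z-e[2])/d[2]
def proj(im,p):
    a=np.array(im['attitude']); M=R.from_quat(a).as_matrix() if a.size==4 else a.reshape(3,3)
    c=M.T@(np.array(p)-im['eye']); return im['cx']+im['fx']*c[0]/-c[2], im['cy']-im['fy']*c[1]/-c[2]
def save(im,n): cv2.imwrite('pics/'+n,im['frame'][:,:,::-1])
E
python3 - <<'E'
from h import *
import pickle
ims={}
for n in ['scene','side']:
    im=bot.get_image(n); ims[n]=im; save(im,n+'0.png')
    print({k:v for k,v in im.items() if k!='frame'})
pickle.dump(ims,open('i0.pkl','wb'))
print(bot.get_state())
E
```

```text
pics
{'fx': 388.0163356696444, 'fy': 388.0163356696444, 'cx': 255.29849283700517, 'cy': 193.89952782029553, 'eye': array([ 1.48802531, -0.18966694,  0.90944475]), 'attitude': array([0.32456782, 0.26083919, 0.54897764, 0.72473595])}
{'fx': 437.2095856295168, 'fy': 437.2095856295168, 'cx': 263.72739588430164, 'cy': 192.1636692376022, 'eye': array([0.21658744, 0.93518428, 0.98747181]), 'attitude': array([-0.08683078,  0.40311447,  0.89570322, -0.1663577 ])}
{'clock': 0.1, 'qpos': array([-1.25199461e+00,  1.26357538e-01, -4.05105985e-02,  1.40541294e+00,
        4.96745954e-05,  1.57077892e+00]), 'qvel': array([0.0002645 , 0.00036061, 0.00265371, 0.00084755, 0.00011112,
       0.00154131]), 'joint_torque': array([ 5.81221138e-04, -4.36901486e+01,  3.53608382e+01,  1.36834290e-02,
        7.91984326e-05, -1.61421195e-05]), 'tool_pos': array([ 0.16444718, -0.4981873 ,  0.23058485]), 'eef_rot': array([ 9.87320909e-01,  1.58735222e-01, -9.33062742e-05, -7.36909107e-04]), 'wrist_force': array([ 0.07367557, -0.02003706,  0.16985371]), 'wrist_torque': array([-0.02972576,  0.03159176,  0.00744876]), 'grip_force': 0.0, 'width': 0.08534498593665066}
```

View pics/scene0.png

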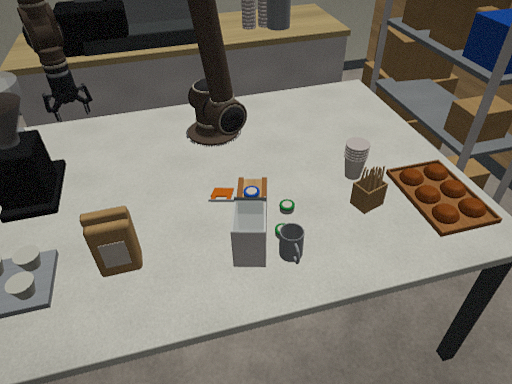

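View pics/side0.png

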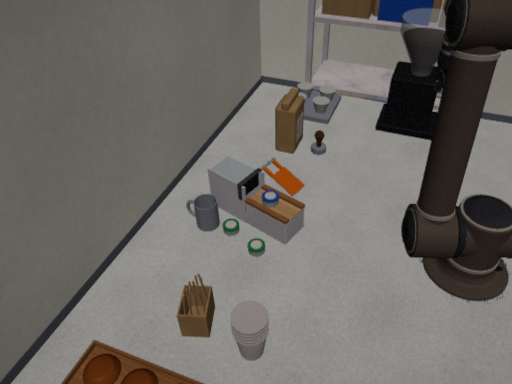

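The scene view shows the box at about (250,225), with the sill behind it and the blue lid at (251,192). The side view shows the lid at (270,198) and the orange paddle at (285,177). I'll zoom in on both.

```bash
python3 - <<'E'
from h import *
import pickle
ims=pickle.load(open('i0.pkl','rb'))
a=cv2.resize(ims['scene']['frame'][165:275,200:300],None,fx=4,fy=5.4,interpolation=cv2.INTER_CUBIC)
b=cv2.resize(ims['side']['frame'][150:250,200:310],None,fx=3.6,fy=5.94,interpolation=cv2.INTER_CUBIC)
cv2.imwrite('pics/c.png',np.hstack([cv2.resize(a,(400,440)),cv2.resize(b,(400,440*400//440))if 0 else cv2.copyMakeBorder(cv2.resize(b,(396,360)),0,80,0,4,cv2.BORDER_CONSTANT)])[:,:,::-1])
for n in ims:
    im=ims[n]; h=cv2.cvtColor(im['frame'],cv2.COLOR_RGB2HSV)
    x0,x1,y0,y1=(200,300,165,275) if n=='scene' else (200,310,150,250)
    for nm,lo,hi in [('blue',(105,120,50),(130,255,255)),('orange',(5,200,150),(16,255,255))]:
        m=cv2.inRange(h,lo,hi); k=np.zeros_like(m);k[y0:y1,x0:x1]=m[y0:y1,x0:x1]
        c=cv2.findContours(k,0,2)[0]
        for q in c:
            if cv2.contourArea(q)>20:
                print(n,nm,cv2.minAreaRect(q),cv2.approxPolyDP(q,3,True).reshape(-1,2).tolist())
                if nm=='blue':
                    r=cv2.minEnclosingCircle(q); M=cv2.moments(cv2.convexHull(q)); u,v=M['m10']/M['m00'],M['m01']/M['m00']
                    print(' lid',u,v,plane(im,u,v,.116))
E
```

```text
scene blue ((251.0, 191.0), (10.0, 14.0), 90.0) [[244, 189], [247, 196], [258, 194], [256, 187], [253, 195], [245, 192], [253, 186]]
 lid 250.9387755102041 191.13877551020408 [0.57913907 0.0241859  0.116     ]
scene orange ((221.5, 193.0), (10.0, 21.0), 90.0) [[211, 195], [229, 198], [232, 189], [215, 188]]
side blue ((270.0, 196.0), (12.016654968261719, 15.811387062072754), 71.56504821777344) [[262, 195], [267, 202], [278, 197], [273, 191], [276, 197], [266, 199], [264, 193], [271, 190]]
 lid 269.88668866886684 196.1056105610561 [0.57526771 0.02992701 0.116     ]
side orange ((283.6341857910156, 176.35462951660156), (38.71849060058594, 14.583023071289062), 42.709388732910156) [[265, 168], [292, 194], [302, 185], [284, 167], [274, 175]]
```

View pics/c.png

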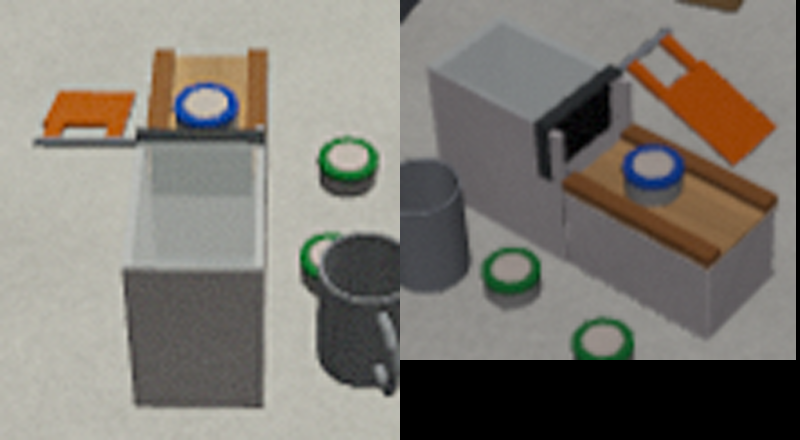

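The crops show these box features:
- **Scene:** rear roof corners at (231.5,231.7) and (266.5,231.7), and paddle lower corners at (214.2,188) and (233.5,188.2).
- **Side:** roof corners at (208.3,169) and (230.6,156), rail outer ends at (304.4,205) and (287.5,222.8), and paddle corners at (293.3,195.3) and (304.2,185.3).

Next I'll fit the box pose to these points.

```bash
cat > fit.py <<'E'
from h import *
from scipy.optimize import least_squares
def b2w(p,q):
    x,y,t=p; q=np.asarray(q)/1000; c,s=np.cos(t),np.sin(t)
    return np.array([x+c*q[0]-s*q[1],y+s*q[0]+c*q[1],q[2]])
def fit(obs,x0=(.65,.03,0)):
    # one (dx,dy) shift per camera not fitted; loss robust
    f=lambda p:np.concatenate([np.subtract(proj(im,b2w(p,q)),uv) for im,q,uv in obs])
    r=least_squares(f,x0,loss='soft_l1'); return r.x,f(r.x).reshape(-1,2)
E
python3 - <<'E'
from fit import *
import pickle
I=pickle.load(open('i0.pkl','rb'));s,d=I['scene'],I['side']
obs=[(s,(132,-48,150),(231.5,231.7)),(s,(132,48,150),(266.5,231.7)),(s,(-119,-124,92),(213.5,188)),(s,(-119,-60,92),(233.5,188.2)),
(d,(132,48,150),(208.3,169)),(d,(132,-48,150),(230.6,156)),(d,(-172,-48,98),(304.4,205)),(d,(-172,48,98),(287.5,222.8)),
(d,(-119,-60,92),(293.3,195.3)),(d,(-119,-124,92),(304.2,185.3))]
for o in (obs,obs[:4],obs[4:]):
    p,r=fit(o); print(p,np.round(r,1).tolist())
    for l in ([.57914,.02419],[.57527,.02993]):
        q=np.subtract(l,p[:2]);c,sn=np.cos(p[2]),np.sin(p[2]);print('tin box',c*q[0]+sn*q[1],-sn*q[0]+c*q[1])
E
```

```text
[ 0.64930768  0.00454917 -0.28209319] [[-0.4, -0.9], [0.1, -1.0], [0.6, -0.2], [0.0, -0.5], [-1.1, -0.2], [-3.0, -2.1], [1.1, -1.3], [-0.7, -0.7], [-0.1, 0.7], [0.6, -0.2]]
tin box -0.07286164830464692 -0.0006678284473733177
tin box -0.07817651099579691 0.0037680180980137236
[ 0.65208655  0.00361452 -0.27894597] [[-0.4, -0.1], [0.2, -0.3], [0.4, 0.4], [-0.2, 0.1]]
tin box -0.0757921884225383 -0.00030512590364798614
tin box -0.08109306422666511 0.004147425691698587
[ 0.64740692  0.00550913 -0.28971301] [[-0.6, -0.1], [-2.3, -1.9], [1.5, -0.6], [-0.6, -0.1], [0.3, 1.3], [1.2, 0.4]]
tin box -0.07075865280060159 -0.0015999453617233234
tin box -0.07610716122350246 0.0027952745019647965
```

>>> send_rows(
  motion=[0.16, -0.23, 0, 0.044, 1, 0.16, -0.23, 0, 0.044, 1, 0.16, -0.23, 0, 0, 1, 0.16, -0.23, 0, 0, 1, 0.16, -0.23, 0, 0, 1],
)

```text
clock: 0.6
tool_pos: [0.2618, -0.312, 0.231]
eef_rot: [1.0, 0.021, -0.0, -0.0]
wrist_force: [0.8, -0.4, 1.1]
width: 0.0856
grip_force: 0.0
```

>>> send_rows(
  motion=[0.16, -0.23, 0, 0, 1, 0.16, -0.23, 0, 0, 1, 0.16, -0.23, 0, 0, 1, 0.16, -0.23, 0, 0, 1, 0.16, -0.23, 0, 0, 1],
)

```text
clock: 1.1
tool_pos: [0.3745, -0.1344, 0.2312]
eef_rot: [1.0, 0.021, 0.0, 0.0]
wrist_force: [0.9, -0.0, -0.4]
width: 0.0853
grip_force: 0.0
```

>>> send_rows(
  motion=[0.16, -0.23, 0, 0, 1, 0.16, -0.23, 0, 0, 1, 0, 0, 0, 0, 1, 0, 0, 0, 0, 1],
)

```text
clock: 1.5
tool_pos: [0.419, -0.0644, 0.2308]
eef_rot: [1.0, 0.023, -0.001, 0.0]
wrist_force: [-0.2, -0.1, 0.8]
width: 0.0853
grip_force: 0.0
```

```bash
python3 - <<'E'
from h import *
import pickle
im=bot.get_image('wrist');save(im,'w1.png');pickle.dump(im,open('w1.pkl','wb'))
s=bot.get_state();print(s['clock'],s['tool_pos'],R.from_quat(s['eef_rot']).as_matrix().round(3).tolist(),s['width'],im['eye'],im['attitude'],im['fx'])
E
```

```text
1.55 [ 0.41871264 -0.06513922  0.23095149] [[0.999, 0.043, -0.001], [0.043, -0.999, -0.0], [-0.001, 0.0, -1.0]] 0.0852847127032058 [ 0.50300493 -0.0610148   0.37310612] [-0.11865524  0.11434715 -0.68193324  0.7126098 ] 280.1870123989366
```

View pics/w1.png

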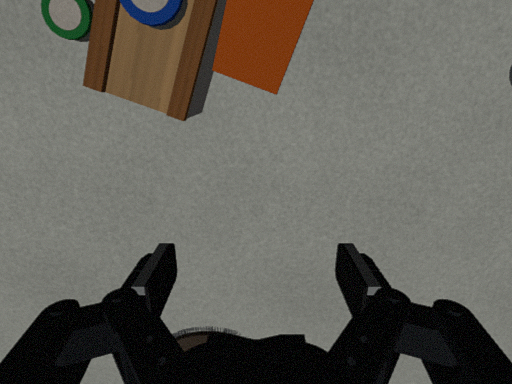

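The wrist view shows the rail ends at (84,86) and (186,121), the paddle edge corners at (215,70) and (278,94), and the fingertips at (175,243) and (336,243). I'll refit the box pose and check how high the tips really are.

```bash
python3 - <<'E'
from fit import *
import pickle
I=pickle.load(open('i0.pkl','rb'));s,d=I['scene'],I['side'];w=pickle.load(open('w1.pkl','rb'))
W=[(w,(-172,48,98),(84,86)),(w,(-172,-48,98),(186,121)),(w,(-172,31,98),(106,92)),(w,(-172,-31,98),(167,113)),(w,(-119,-60,92),(215,70)),(w,(-119,-124,92),(278,94))]
obs=[(s,(132,-48,150),(231.5,231.7)),(s,(132,48,150),(266.5,231.7)),(s,(-119,-124,92),(213.5,188)),(s,(-119,-60,92),(233.5,188.2)),
(d,(132,48,150),(208.3,169)),(d,(-172,-48,98),(304.4,205)),(d,(-172,48,98),(287.5,222.8)),
(d,(-119,-60,92),(293.3,195.3)),(d,(-119,-124,92),(304.2,185.3))]
for o in (W,W[:4],W+obs):
    p,r=fit(o); print(p,np.round(r,1).tolist())
st=bot.get_state();M=R.from_quat(st['eef_rot']).as_matrix()
for h in (0,.013,.026):
  print(h,[np.round(proj(w,st['tool_pos']+M@np.array([x,y,-h])),0).tolist() for x in(.011,-.011) for y in (-.0426,.0426,-.057)])
h=cv2.cvtColor(w['frame'],cv2.COLOR_RGB2HSV);m=cv2.inRange(h,(105,120,50),(130,255,255));m[60:]=0
c=max(cv2.findContours(m,0,1)[0],key=cv2.contourArea).reshape(-1,2)
# outer lid rim -> plane z=.116, circle fit
hull=cv2.convexHull(c).reshape(-1,2);hull=hull[hull[:,1]>2]
P=np.array([plane(w,*q,.116)[:2] for q in hull]);A=np.c_[2*P,np.ones(len(P))];x=np.linalg.lstsq(A,(P**2).sum(1),rcond=None)[0]
r=np.sqrt(x[2]+x[:2]@x[:2]);q=x[:2]-p[:2];cc,sn=np.cos(p[2]),np.sin(p[2]);print('lid',x[:2],r,'box',cc*q[0]+sn*q[1],-sn*q[0]+cc*q[1])
E
```

```text
[ 0.65160453  0.00108326 -0.29653779] [[0.7, -0.5], [-0.5, 0.0], [-2.9, 0.0], [1.2, 1.9], [-0.7, -0.3], [0.8, -0.0]]
[ 0.65243129  0.0029491  -0.2852462 ] [[0.6, -0.2], [-0.4, -0.8], [-3.0, 0.1], [1.3, 1.3]]
[ 0.65162774  0.00242224 -0.28977348] [[0.5, 0.2], [-0.6, 0.0], [-3.1, 0.6], [1.1, 2.0], [-1.2, -0.6], [0.5, -0.7], [-1.4, -0.3], [-0.8, -0.2], [0.4, 0.2], [-0.2, -0.0], [-1.3, -1.0], [0.4, -1.6], [-1.6, -1.2], [-0.7, 0.4], [0.2, -0.5]]
0 [[181.0, 229.0], [332.0, 229.0], [156.0, 229.0], [185.0, 262.0], [329.0, 262.0], [160.0, 262.0]]
0.013 [[175.0, 240.0], [339.0, 240.0], [147.0, 240.0], [179.0, 276.0], [335.0, 276.0], [152.0, 276.0]]
0.026 [[168.0, 254.0], [346.0, 254.0], [137.0, 254.0], [172.0, 292.0], [342.0, 292.0], [143.0, 292.0]]
lid [0.57502802 0.02581836] 0.024881885417957786 box -0.08009126750874698 0.0005334732490392992
```

>>> send_rows(
  motion=[0.16, -0.145, 0, 0, 1, 0.16, -0.145, 0, 0, 1, 0.16, -0.145, 0, 0, 1, 0, 0, 0.25, 0, 1, 0, 0, 0.25, 0, 1],
)

```text
clock: 2.05
tool_pos: [0.4893, 0.002, 0.1561]
eef_rot: [1.0, 0.02, 0.001, 0.0]
wrist_force: [0.5, -0.2, -0.1]
width: 0.0857
grip_force: 0.0
```

>>> send_rows(
  motion=[0, 0, 0.2, 0, 1, 0, 0, 0.13, 0, 1, 0, 0, 0, 0, 1, 0, 0, 0, 0, 1],
)

```text
clock: 2.45
tool_pos: [0.488, 0.0019, 0.1073]
eef_rot: [1.0, 0.02, -0.0, 0.0]
wrist_force: [-0.9, -0.1, 0.3]
width: 0.0852
grip_force: 0.0
```

```bash
python3 - <<'E'
from h import *
I={n:bot.get_image(n) for n in('wrist','side')}
a=I['side']['frame'][130:250,190:340]
cv2.imwrite('pics/p2.png',np.vstack([cv2.resize(I['wrist']['frame'],(400,300)),cv2.resize(a,(375,300),interpolation=2) if 0 else cv2.copyMakeBorder(cv2.resize(a,(375,300),interpolation=2),0,0,0,25,0)])[:,:,::-1])
s=bot.get_state();print(s['clock'],s['tool_pos'],s['wrist_force'])
q=s['tool_pos'][:2]-[.6516,.0024];c,n=np.cos(-.29),np.sin(-.29);print('tcp box',c*q[0]+n*q[1],-n*q[0]+c*q[1])
M=R.from_quat(s['eef_rot']).as_matrix();print((M.T@np.array([c,n,0])).round(3))
E
```

```text
2.55 [0.48908993 0.00235789 0.1083695 ] [ 0.90073853 -0.02820143  0.03954559]
tcp box -0.15571223500617565 -0.04651046830862293
[0.946 0.325 0.002]
```

View pics/p2.png

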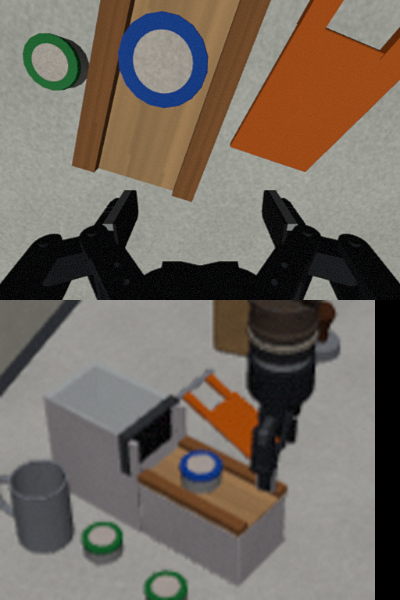

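The wrist view shows the tin finger inside the sill end and the paddle finger outside the right rail, short of the paddle. The tin lid is centred at about (208,76) at full resolution. I'll lower by 16 mm and measure again.

>>> send_rows(
  motion=[0, 0, 0.11, 0, 1, 0, 0, 0, 0, 1],
)

```text
clock: 2.75
tool_pos: [0.4881, 0.0028, 0.0903]
eef_rot: [1.0, 0.021, -0.0, 0.0]
wrist_force: [-0.5, 0.3, 0.5]
width: 0.0855
grip_force: 0.0
```

```bash
python3 - <<'E'
from fit import *
import pickle
w=bot.get_image('wrist');save(w,'w3.png');pickle.dump(w,open('w3.pkl','wb'))
s=bot.get_state();print(s['clock'],s['tool_pos'],s['wrist_force']);M=R.from_quat(s['eef_rot']).as_matrix()
for pt in ([.011,-.0426,-.014],[.011,-.050,-.014],[.011,.0426,-.014],[.011,.050,-.014]): print(proj(w,s['tool_pos']+M@np.array(pt)))
p=(.6516,.0024,-.29)
for q in ((-172,48,98),(-172,-48,98),(-172,31,98),(-172,-31,98),(-119,-60,92),(-119,-124,92)):print(q,np.round(proj(w,b2w(p,q)),0))
h=cv2.cvtColor(w['frame'],cv2.COLOR_RGB2HSV);m=cv2.inRange(h,(105,120,50),(130,255,255))
c=max(cv2.findContours(m,0,1)[0],key=cv2.contourArea).reshape(-1,2)
hull=cv2.convexHull(c).reshape(-1,2);hull=hull[hull[:,1]>2]
P=np.array([plane(w,*q,.116)[:2] for q in hull]);A=np.c_[2*P,np.ones(len(P))];x=np.linalg.lstsq(A,(P**2).sum(1),rcond=None)[0]
r=np.sqrt(x[2]+x[:2]@x[:2]);q=x[:2]-p[:2];cc,sn=np.cos(p[2]),np.sin(p[2]);print('lid',x[:2],r,'box',cc*q[0]+sn*q[1],-sn*q[0]+cc*q[1])
E
```

```text
2.8 [0.48827776 0.00289188 0.09089074] [ 0.28835279 -0.23210575  0.1652322 ]
(np.float64(172.60247811050937), np.float64(240.74580653418823))
(np.float64(158.26501217915592), np.float64(240.75427977621092))
(np.float64(337.8464376515789), np.float64(240.64814966311366))
(np.float64(352.2133377969751), np.float64(240.63965902588154))
(-172, 48, 98) [ 79. 226.]
(-172, -48, 98) [249. 275.]
(-172, 31, 98) [111. 235.]
(-172, -31, 98) [221. 267.]
(-119, -60, 92) [302. 195.]
(-119, -124, 92) [409. 230.]
lid [0.57595231 0.02624939] 0.025407254527818043 box -0.07930871872730644 0.0012219121968791574
```

View pics/w3.png

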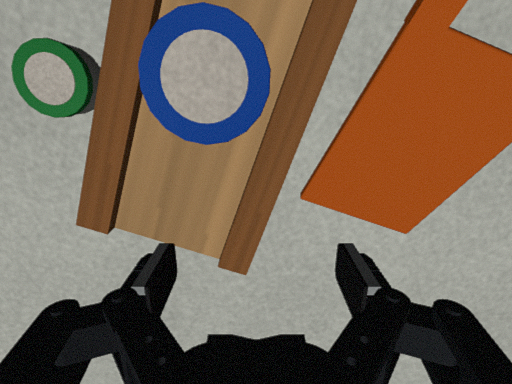

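The predicted points match the picture: rail ends at (78,225) and (246,274), paddle corners at (302,197) and (407,233), tips at row 242. Now I'll advance along box +x.

>>> send_rows(
  motion=[0.063, 0.0217, 0, 0, 1, 0.063, 0.0217, 0, 0, 1, 0.063, 0.0217, 0, 0, 1, 0.063, 0.0217, 0, 0, 1, 0.063, 0.0217, 0, 0, 1],
)

```text
clock: 3.3
tool_pos: [0.5371, -0.0115, 0.0903]
eef_rot: [1.0, 0.021, -0.0, -0.0]
wrist_force: [-0.4, 1.1, 0.9]
width: 0.0854
grip_force: 0.4
```

>>> send_rows(
  motion=[0.05, 0.0172, 0, 0, 1, 0.05, 0.0172, 0, 0, 1, 0.05, 0.0172, 0, 0, 1, 0.05, 0.0172, 0, 0, 1, 0.05, 0.0172, 0, 0, 1],
)

```text
clock: 3.8
tool_pos: [0.5744, -0.0226, 0.0901]
eef_rot: [1.0, 0.021, -0.0, -0.0]
wrist_force: [-2.2, 1.0, 0.3]
width: 0.0855
grip_force: 1.2
```

```bash
cat > chk.py <<'E'
from h import *
import sys
I={n:bot.get_image(n) for n in('wrist','side','scene')}
a=cv2.resize(I['side']['frame'][130:250,190:340],(400,320),interpolation=2)
b=cv2.resize(I['scene']['frame'][155:275,190:340],(400,320),interpolation=2)
w=cv2.resize(I['wrist']['frame'],(350,262))
cv2.imwrite('pics/'+sys.argv[1],np.vstack([np.hstack([a,b]),cv2.copyMakeBorder(w,0,0,0,450,0)])[:,:,::-1])
s=bot.get_state();print(s['clock'],s['tool_pos'],s['wrist_force'],s['width'])
q=s['tool_pos'][:2]-[.6516,.0024];c,n=np.cos(-.29),np.sin(-.29);x,y=c*q[0]+n*q[1],-n*q[0]+c*q[1];print('tcp box',x,y,'tinfront',x-.0036,'paddlefront',x+.0268)
E
python3 chk.py p4.png
```

```text
3.95 [ 0.57489226 -0.02264986  0.09035947] [-1.00909099 -0.7166405   3.37290635] 0.08510918740584944
tcp box -0.06634166013831531 -0.04593862759541916 tinfront -0.06994166013831532 paddlefront -0.03954166013831531
```

View pics/p4.png

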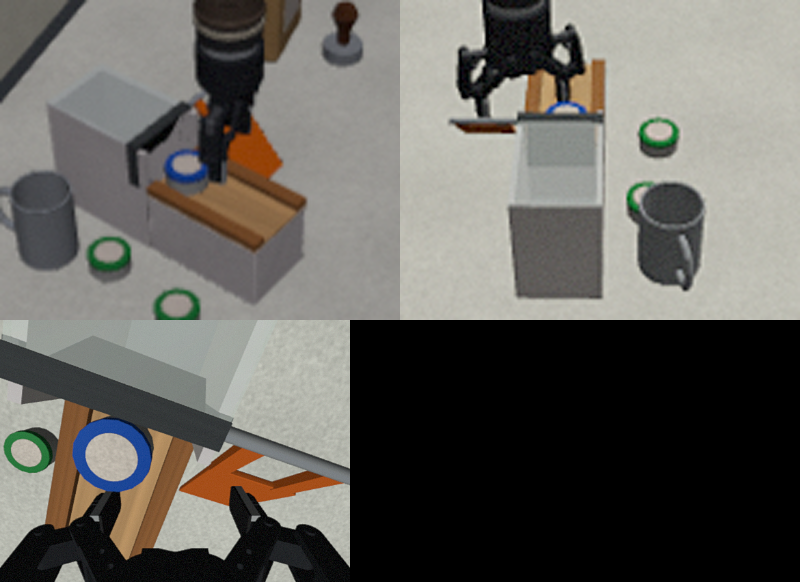

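The flap is open and the tin sits at the doorway, ahead of its finger, with the other finger on the paddle. I'll push it through.

>>> send_rows(
  motion=[0.063, 0.0217, 0, 0, 1, 0.063, 0.0217, 0, 0, 1, 0.069, 0.0238, 0, 0, 1, 0.013, 0.0045, 0, 0, 1, 0, 0, 0, 0, 1],
)

```text
clock: 4.45
tool_pos: [0.6055, -0.0318, 0.0894]
eef_rot: [1.0, 0.021, -0.001, -0.0]
wrist_force: [-5.0, 2.1, -2.0]
width: 0.0856
grip_force: 2.4
```

```bash
python3 chk.py p5.png
```

```text
4.6 [ 0.60500096 -0.03166881  0.08969814] [-5.67425141  1.57816093 -1.56555149] 0.08542654112472779
tcp box -0.034911192241408484 -0.04597133162495339 tinfront -0.03851119224140848 paddlefront -0.008111192241408483
```

View pics/p5.png

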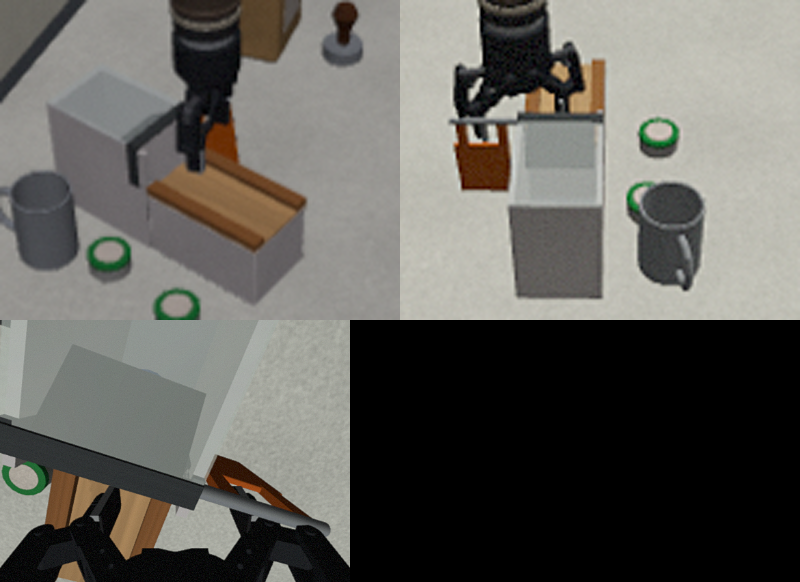

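The tin has left the sill and the paddle is nearly vertical. I'll retreat along the same line and let the flap close.

>>> send_rows(
  motion=[-0.05, -0.0172, 0, 0, 1, -0.063, -0.0217, 0, 0, 1, -0.063, -0.0217, 0, 0, 1, -0.063, -0.0217, 0, 0, 1, -0.063, -0.0217, 0, 0, 1],
)

```text
clock: 5.1
tool_pos: [0.5594, -0.018, 0.0908]
eef_rot: [1.0, 0.021, 0.001, 0.0]
wrist_force: [-0.2, -0.8, 0.9]
width: 0.0851
grip_force: 0.5
```

>>> send_rows(
  motion=[-0.063, -0.0217, 0, 0, 1, -0.063, -0.0217, 0, 0, 1, -0.063, -0.0217, 0, 0, 1, -0.126, -0.0434, 0, 0, 1, -0.126, -0.0434, 0, 0, 1],
)

```text
clock: 5.6
tool_pos: [0.4917, 0.002, 0.0899]
eef_rot: [1.0, 0.021, -0.0, -0.0]
wrist_force: [-0.6, 0.2, 0.4]
width: 0.0855
grip_force: 0.0
```

>>> send_rows(
  motion=[-0.126, -0.0434, 0, 0, 1, -0.126, -0.0434, 0, 0, 1, 0, 0, -0.25, 0, 1, 0, 0, -0.25, 0, 1, 0, 0, -0.25, 0, 1],
)

```text
clock: 6.1
tool_pos: [0.4534, 0.0133, 0.2037]
eef_rot: [1.0, 0.021, -0.0, -0.0]
wrist_force: [1.3, -0.1, 0.8]
width: 0.0856
grip_force: 0.0
```

>>> send_rows(
  motion=[0, 0, -0.25, 0, 1, -0.2, 0, 0, 0, 1, 0, 0, 0, 0, 1, 0, 0, 0, 0, 1, 0, 0, 0, 0, 1],
)

```text
clock: 6.6
tool_pos: [0.4245, 0.0119, 0.2396]
eef_rot: [1.0, 0.021, -0.0, -0.0]
wrist_force: [0.4, -0.2, 0.1]
width: 0.0852
grip_force: 0.0
```

```bash
python3 chk.py p6.png
```

```text
6.75 [0.42468392 0.01190207 0.23959054] [-0.89187958 -0.69401983  1.04372517] 0.0852922021471783
tcp box -0.22015807717589103 -0.05578186049403147 tinfront -0.22375807717589102 paddlefront -0.19335807717589104
```

View pics/p6.png

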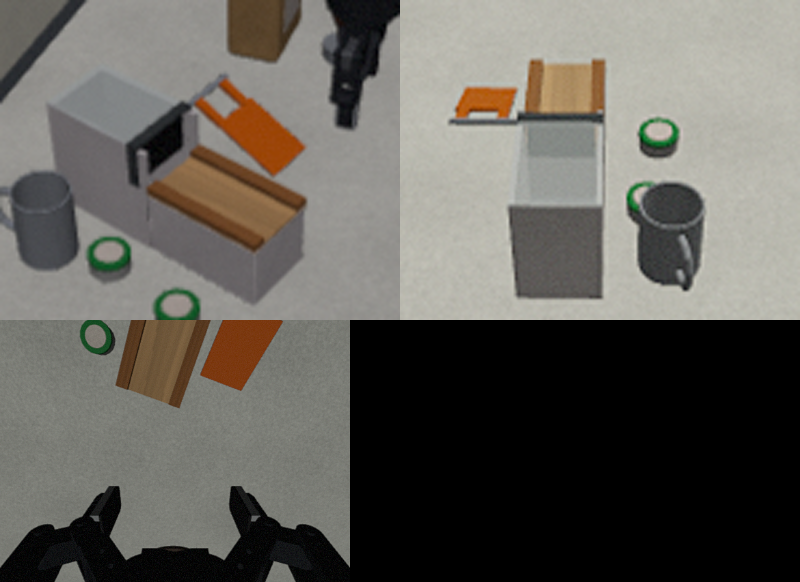

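The flap is shut, the sill is empty and nothing else has moved. I'll put the wrist camera over the clear roof to confirm the tin is inside.

>>> send_rows(
  motion=[0.25, 0.07, -0.1, 0, 1, 0.25, 0.07, -0.1, 0, 1, 0.25, 0.07, -0.1, 0, 1, 0.25, 0.07, -0.1, 0, 1, 0, 0, 0, 0, 1],
)

```text
clock: 7.25
tool_pos: [0.5809, -0.0248, 0.2987]
eef_rot: [1.0, 0.021, -0.0, 0.0]
wrist_force: [2.1, 0.7, -0.8]
width: 0.0855
grip_force: 0.0
```

```bash
python3 - <<'E'
from fit import *
w=bot.get_image('wrist');save(w,'w7.png');p=(.6516,.0024,-.29)
print(bot.get_state()['tool_pos'],[np.round(proj(w,b2w(p,q))).tolist() for q in((-18,-48,6),(-18,48,6),(132,48,6),(132,-48,6))])
h=cv2.cvtColor(w['frame'],cv2.COLOR_RGB2HSV);m=cv2.inRange(h,(105,80,30),(130,255,255));print(m.sum()//255)
if m.any():
    u=np.argwhere(m).mean(0);q=plane(w,u[1],u[0],.03)[:2]-p[:2];c,s=np.cos(p[2]),np.sin(p[2]);print(u,c*q[0]+s*q[1],-s*q[0]+c*q[1])
E
```

```text
[ 0.57865325 -0.0242883   0.29849065] [[266.0, 123.0], [205.0, 101.0], [235.0, -11.0], [303.0, 16.0]]
21
[343.57142857 371.38095238] -0.34059182440242075 -0.37641892460990856
```

View pics/w7.png

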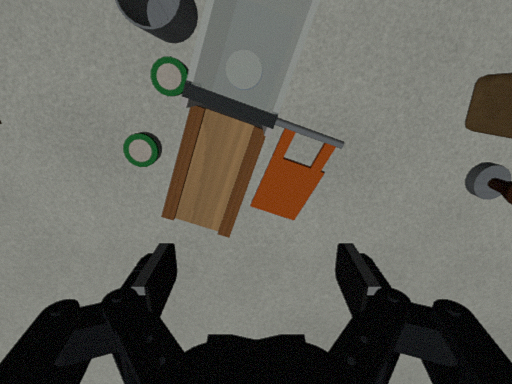

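The tin lies flat inside the box, a disc at (243,69) seen through the clear roof, and the flap is shut. The arm is clear of everything, so I'm handing in.

```bash
python3 -c "
from workcell import bot
print(bot.finish_job())"
```

```text
the job is handed in; nothing more can be done
None
```

I pushed the tin through the doorway while the other finger held the flap open: it now lies flat in the returns box (it seems to have landed lid-down), the flap is shut, nothing else looks moved, and the job is handed in.

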